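# Slide the loaded tea tray into its rack and shut the gate

### The job

The small metal tea tray, with its little glass teapot and bowl aboard, belongs in the low wooden rack. Swing the rack's gate out of the way, slide the tray along the stone (do not lift it) through the open mouth and under the side lips until it is fully home against the far end, then swing the gate fully shut behind it. Keep the teapot and bowl upright in the tray and leave the other teapot, the cup, the tin, the spoon box and the empty bowl where they are.

Things in the scene. Friction and masses are not known exactly. Their poses are not given: they have to be found in the camera images.
- rack: Low wooden rack fixed on the stone; no floor, open top. Origin on the stone, on the slot's centre line; x across the slot, +y the way the tray goes in, z up. Slot 128 mm wide (cheek faces at x = -64 and +64 mm), straight from y = -55 mm (x = 64 side) or -80 mm to the stop's face at y = +120 mm. Cheeks 12 mm thick, 50 mm tall; from y = -70 mm inwards each has a lip over the slot, 8 mm of overhang, 39 to 51 mm up.
- rack_mouth (a point): Point fixed in the rack, mid-mouth at x = 0, y = -85 mm, 15 mm up. At the mouth's -x side a 50 mm tall guide flares out from y = -80 mm to about x = -78, y = -134 mm (rack frame); on its +x side from y = -55 mm the cheek bevels out to x = 73 mm, ending at the gate's hinge pin, radius 9 mm, 50 mm tall, at x = 80, y = -94 mm.
- gate (a joint): Angle (rad) of the gate bar about its upright hinge pin. 0 = fully shut, the bar pointing along the rack's -x across the mouth; grows as it swings outward, away from the slot (1.57: along the rack's -y), up to a stop at 2.0. Bar 64 mm long from the hinge, 12 mm thick, 8 to 28 mm above the stone. Light friction (about 1 N at the post) holds it where it is left.
- gate_post (a point): Upright round post on the gate bar, 16 mm in diameter, 52 mm from the hinge; it stands from 28 to 62 mm above the stone. This point is on its axis, 45 mm above the stone.
- rack_home (a point): Point fixed in the rack at x = 0, y = 20 mm, 15 mm above the stone: where the tray's centre (point tray_mid) is when the tray is fully home. Axes as the rack's.
- tray_mid (a point): Centre of the loose metal tray, half-way up (15 mm above its underside). Tray 120 mm wide (x), 200 mm long (y), 30 mm tall, smooth, slippery walls 5 mm thick, flat underside on the stone; y is the way it goes in (leading end +y, trailing end -y). About 0.35 kg empty, 0.75 kg with its load.
- teapot_mid (a point): Squat glass teapot standing loose in the leading half of the tray; 70 mm across the body, 105 mm over spout and handle (spout along its +y), 71 mm tall with its lid knob. This point is on its axis 30 mm above its underside; z up.
- bowl: White ceramic tea bowl, rim 64 mm across, 42 mm tall, standing loose in the trailing half of the tray. Origin at the centre of its underside, z up.
- big_teapot: Bystander: larger glass teapot, 110 mm tall, 160 mm over spout and handle (origin under its centre).
- red_cup: Bystander: plastic cup, 76 mm across, 95 mm tall (origin under its centre).
- tin: Bystander: round steel tin with a cap, 94 mm across, 122 mm tall (origin under its centre).
- spoon_box: Bystander: wooden box with a sliding cover, 90 x 220 x 72 mm, off to the left (origin under its centre).
- piala: Bystander: empty ceramic bowl 90 mm across, 50 mm tall, to the left, on the robot's side of the rack (origin under its centre).
Not all that is in view belongs to the job. Of the things that look like the part that bears tray_mid, the largest one is meant.

How it is judged:
By the outcome, as a careful person would: the job done as asked, in the order asked, and still so for the second after the job is handed in, with the robot touching nothing.
It also fails if it takes over 72 s, if anything falls off the work surface, if the arm or the gripper's body presses on something with over 40 N, if the wrist force passes 120 N, or if a joint passes its speed limit or range.

### The arm

A 7-joint arm with a two-finger parallel gripper is mounted at the origin on the work surface. World frame = base frame: x ahead of the robot, y to its left, z up, the work surface at z = 0. Lengths are in m, angles in rad, forces in N, time in s.
With the tool pointing down it reaches from about 0.4 to 0.875 m from the base axis. Payload 6.5 kg.
Tool frame: the origin (TCP) lies on the centre line of the jaws, within the pads' length; the fingertips stand 22 mm ahead of it and the grasp point (between the pads) lies 3 mm ahead of it; z points along the fingers, x is the direction in which the jaws open and shut, and the axes are right-handed (so a half turn about z gives the same grasp; the last joint's range is limited). The gripper opens to 85 mm and grips with 20 to 120 N. Pads are 22 mm wide; open, the fingers measure 114 mm over their backs; the gripper's body (76 mm by 85 mm) begins 54 mm behind the grasp point. The pads swing forward as they close: fully open they stand 13 mm farther back than shut.
Start: joints at [-1.412, 0.536, -0.004, 1.538, 0.003, 1.067, -0.071], TCP at [0.145, 0.634, 0.253] pointing down, gripper open.
Joint ranges: [-2.7, 2.7], [-0.37, 2.16], [-1.27, 1.26], [0.24, 2.4], [-1.31, 4.45], [0.19, 1.91], [-2.76, 2.76]. Speed limits (rad/s): [2.39, 2.39, 3.14, 3.14, 3.14, 3.14, 3.14].

### API

Orientations are given as a rotation vector (axis times angle).
In Python, from bench import robot, optics, job gives the robot as it stands. The module is installed in compiled form; this text tells all that it offers.
- The arm moves only by the tool play_rows, never from a script. Its arguments are lists of equal length, an entry for each row: "gripper": the opening, from -1 (shut) to 1 (fully open); "offset": the shift along the tool's x, y, z in cm, a list of three; "roll": the turn about the tool's z in degrees. In form: {"gripper": [gripper, ...], "offset": [[x, y, z], ...], "roll": [roll, ...]}. A call has 1 to 20 rows; each row shifts and turns the commanded pose from where the row before left it, along the tool's axes as they then stand; what a row does not reach is not made up. A row lasts 1/12 s, in which the tool goes at most 41.7 mm and 7.16 degrees, less where a joint would pass 70% of its speed; a pose out of reach is approached as far as the arm can. A call is refused whole if a number of a shift passes 4.17 or a number of a turn 7.16, either way. A call with a gripper value outside its range is refused whole. The fingers move at their own pace and stop on an object; "newtons" is the grip in N (left out, the last holds). Time passes only in rows, so rows that do not move let the fingers close. It gives the time, the measured TCP pose, the force and the opening at its end, in the units of the state.
- robot.get_obs(): the state, without advancing time (a new reading comes with each control period).
- optics.capture(name): name is "scene" or "top" or "wrist"; returns a dict with "color" (384x512x3 uint8, red, green, blue), "fx", "fy", "cx", "cy" (pixels), "position" and "attitude" of the camera in the world. Camera axes: x right, y up, looking along -z (the intrinsics and any distortion apply to the point x, -y, -z); pixel columns grow to the right and rows downward; lengths in m; the calibration is good to about 2 mm. A picture is of the moment at which its call begins. There is no depth.
- job.job_done(): hands the job in, once; it reports no verdict.
The state is a dict: "clock": time; "q": joint angles; "qd": joint speeds; "joint_torque": joint torques, N m; "ee_pos": TCP position; "eef_rot": TCP orientation; "ft_force": force on the tool from outside, world axes, zero at the start; "wrist_torque": the same for the moment, N m; "gripper_width": opening from 0.0 (shut) to 1.0 (fully open).
Only numpy, scipy, OpenCV 4.12 (cv2) and the standard library are available. Lean on these libraries where they do the work, as an engineer would, in place of code of your own. Each camera call takes 0.05 s, during which the arm holds its last target. There are 200 camera calls.

## Working session

There is one attempt and no reset: what is moved stays moved. The work goes in short steps, Python scripts to look and compute and a tool call to move; the robot and the scene stay as the last step left them, time stands still between calls to the robot, and variables do not carry over. Pictures are saved under pics/ and viewed, about 8 in all and at most 12, crops included, and the job is handed in when it is done.

Besides the shell and the picture viewer there is one more tool, called after "Request:" by a JSON object that holds its "api" and its "payload", one argument or row to a line. play_rows: Moves the arm, as the interface text tells. Its arguments: {"type":"object","properties":{"gripper":{"type":"array"},"offset":{"type":"array"},"roll":{"type":"array"},"newtons":{"type":"number"}},"required":["gripper","offset","roll"]}

```bash
ls; mkdir -p pics
cat > h.py <<'E'
import numpy as np, cv2
from scipy.spatial.transform import Rotation as R
from bench import robot, optics, job
def cap(n):
    c=optics.capture(n); return c
def rot(c):
    a=np.array(c["attitude"],float)
    return a if a.shape==(3,3) else (R.from_rotvec(a).as_matrix() if a.size==3 else R.from_quat(a).as_matrix())
def ray(c,u,v):
    d=rot(c)@np.array([(u-c["cx"])/c["fx"],-(v-c["cy"])/c["fy"],-1.]); return np.array(c["position"]),d
def onz(c,u,v,z):
    p,d=ray(c,u,v); return p+d*(z-p[2])/d[2]
def proj(c,P):
    q=rot(c).T@(np.array(P)-np.array(c["position"])); return c["cx"]+c["fx"]*q[0]/-q[2], c["cy"]-c["fy"]*q[1]/-q[2]
def save(c,n,crop=None,s=1):
    im=c["color"][:,:,::-1]
    if crop: im=im[crop[1]:crop[3],crop[0]:crop[2]]
    cv2.imwrite("pics/"+n,cv2.resize(im,None,fx=s,fy=s,interpolation=cv2.INTER_CUBIC))
E
python3 - <<'E'
from h import *
o=robot.get_obs(); print(o)
import pickle
for n in ["top","scene"]:
    c=cap(n); print(n,{k:v for k,v in c.items() if k!="color"}); pickle.dump(c,open(n+".pkl","wb"))
    save(c,n+"0.png",None,1.5)
E
```

```text
pics
{'clock': 0.0, 'q': array([-1.41222128,  0.53721291, -0.00442754,  1.53886435,  0.00258899,
        1.06729299, -0.07120746]), 'qd': array([-0.00040291, -0.00127708,  0.00079308, -0.00077659,  0.0004009 ,
       -0.000961  ,  0.00025644]), 'joint_torque': array([-2.11384804e-04, -5.83415437e+01,  1.04807060e+00, -2.59099889e+01,
        1.21983635e-02,  1.00094444e-02,  1.27149977e-05]), 'ee_pos': array([0.14476323, 0.63306651, 0.25238629]), 'eef_rot': array([ 2.45557634e+00,  1.95760215e+00, -2.04686819e-03]), 'ft_force': array([ 0.48492438, -0.78715108, -0.06901349]), 'wrist_torque': array([0.00965263, 0.00735369, 0.01354063]), 'gripper_width': 0.9996832122420856}
top {'fx': 386.53187946737074, 'fy': 386.53187946737074, 'cx': 255.17873368237457, 'cy': 194.3955347474005, 'position': array([ 3.31337244e-01, -6.58720420e-04,  1.11039064e+00]), 'attitude': array([ 0.17429492, -0.17462072, -1.52577279])}
scene {'fx': 495.95190090177385, 'fy': 495.95190090177385, 'cx': 262.54688719490497, 'cy': 185.26215757329084, 'position': array([1.72078992, 0.5207965 , 1.12294748]), 'attitude': array([0.55298001, 0.86548317, 1.84126749])}
```

View pics/top0.png

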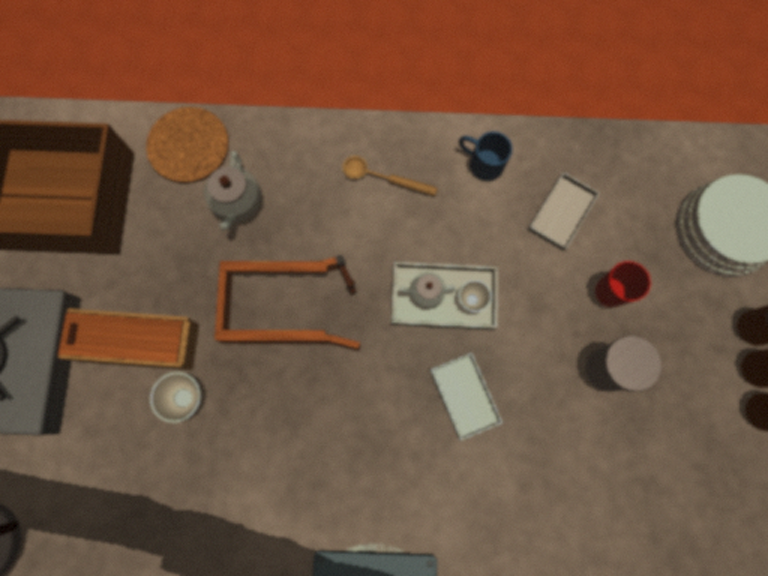

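View pics/scene0.png

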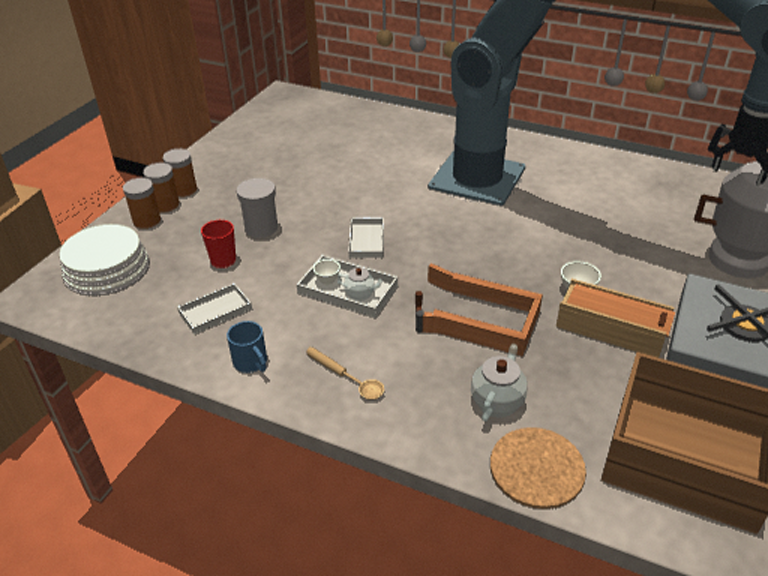

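The top view (1.5x) shows the loaded tray centred near (445,295). The rack spans (220–340, 262–342) with its mouth to the right. The gate hinge is near (338,262), and the bar is partly open with its tip near (352,290). The two smaller trays are decoys. In these views rack +x points up (world +x) and the tray goes in towards world +y. Next I'll measure.

Run:
```python
from h import *
import pickle
c=pickle.load(open("top.pkl","rb")); im=c["color"]; hsv=cv2.cvtColor(im,cv2.COLOR_RGB2HSV)
for u,v in [(297,197),(330,205),(290,212),(147,200),(190,178),(232,184),(315,197),(227,174)]: print((u,v),im[v,u],hsv[v,u])
# rack mask
roi=np.zeros(im.shape[:2],np.uint8); roi[165:240,135:250]=1
m=((hsv[...,0]<15)&(hsv[...,1]>150)&(hsv[...,2]>60)).astype(np.uint8)*roi
roi2=np.zeros_like(roi); roi2[165:230,250:345]=1
w=((hsv[...,1]<60)&(hsv[...,2]>140)).astype(np.uint8)*roi2
for n,mm in(("rack",m),("tray",w)):
    k,_,st,_=cv2.connectedComponentsWithStats(mm); print(n,[list(s) for s in st[1:] if s[4]>30])
    pts=np.argwhere(mm)[:,::-1].astype(np.float32); print(cv2.minAreaRect(pts), cv2.boxPoints(cv2.minAreaRect(pts)).tolist())
    z=.05 if n=="rack" else .03
    for b in cv2.boxPoints(cv2.minAreaRect(pts)): print(onz(c,*b,z)[:2].round(4))
save(c,"z.png",(135,160,345,250),3.8)
s=pickle.load(open("scene.pkl","rb")); save(s,"zs.png",(190,160,370,240),4.4)
```

```text
(297, 197) [162 161 138] [ 29  38 162]
(330, 205) [137 129 112] [ 20  47 137]
(290, 212) [173 179 155] [ 38  34 179]
(147, 200) [135  72  34] [ 11 191 135]
(190, 178) [135  73  37] [ 11 185 135]
(232, 184) [74 47 33] [ 10 141  74]
(315, 197) [160 163 160] [ 60   5 163]
(227, 174) [54 50 42] [20 57 54]
rack [[np.int32(143), np.int32(172), np.int32(97), np.int32(61), np.int32(1492)]]
((192.4461669921875, 199.96922302246094), (96.29595947265625, 59.131038665771484), 3.1798300743103027) [[142.73231506347656, 226.81845092773438], [146.01231384277344, 167.7784423828125], [242.16001892089844, 173.1199951171875], [238.88002014160156, 232.16000366210938]]
[0.4686 0.3101]
[0.638 0.318]
[0.6328 0.0431]
[0.4639 0.0445]
tray [[np.int32(262), np.int32(178), np.int32(66), np.int32(40), np.int32(1519)], [np.int32(330), np.int32(191), np.int32(2), np.int32(27), np.int32(38)], [np.int32(307), np.int32(195), np.int32(13), np.int32(11), np.int32(98)]]
((296.90386962890625, 196.0192413330078), (70.11103057861328, 40.28768539428711), 2.726310968399048) [[260.9299011230469, 214.47286987304688], [262.8461608886719, 174.23077392578125], [332.8778381347656, 177.56561279296875], [330.9615783691406, 217.80770874023438]]
[ 0.519  -0.0147]
[ 0.6375 -0.0162]
[ 0.6354 -0.2193]
[ 0.5171 -0.2131]
```

View pics/z.png

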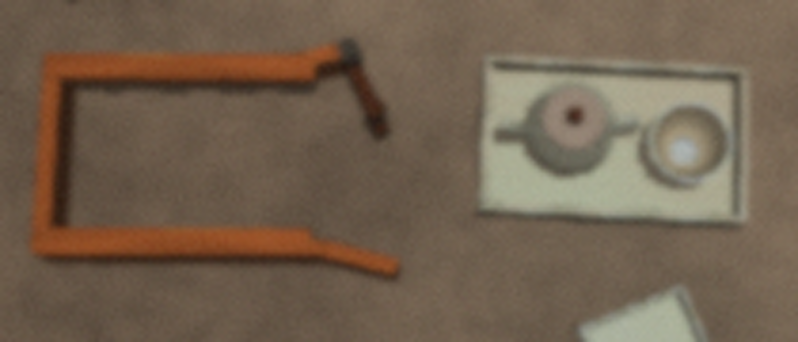

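The crop (3.8x, origin (135,160)) shows the hinge pin at about (348,50) and the post at about (376,122). The far rack corners are at (45,55) and (33,255), and the flare tip is at (398,268). The tray corners are at (487,57), (748,70), (742,223) and (480,215). The bowl is close to the trailing wall.

Run:
```python
from h import *
import pickle
c=pickle.load(open("top.pkl","rb")); g=lambda u,v,z:onz(c,135+u/3.8-.4,160+v/3.8-.4,z)[:2]
P={k:g(*v) for k,v in dict(farU=(45,55,.05),farL=(33,255,.05),hinge=(348,50,.05),post=(376,120,.062),flare=(398,270,.05),inU=(310,83,.05),inL=(310,230,.05),lipUout=(310,53,.05),lipLout=(305,257,.05)).items()}
T=[g(*p,.03) for p in((487,57),(748,70),(742,223),(480,215))]
for k,v in P.items(): print(k,v.round(4))
print("tray",np.array(T).round(4), np.mean(T,0), [np.linalg.norm(T[i]-T[i-1]).round(4) for i in range(4)])
l=(T[0]+T[3]-T[1]-T[2])/2; print("tray yaw",np.degrees(np.arctan2(-l[0],l[1])))
# rack edge fits by mask: upper and lower outer edges
im=c["color"]; hsv=cv2.cvtColor(im,cv2.COLOR_RGB2HSV)
m=((hsv[...,0]<15)&(hsv[...,1]>150)&(hsv[...,2]>60))
up=[];lo=[]
for u in range(152,214,2):
    r=np.where(m[165:240,u])[0]+165; up.append(onz(c,u,r.min()-.5,.05)[:2]); lo.append(onz(c,u,r.max()+.5,.05)[:2])
for n,e in(("up",up),("lo",lo)):
    e=np.array(e); k=np.polyfit(e[:,1],e[:,0],1); print(n,k,"yaw",np.degrees(np.arctan(-k[0])), "x at y=.2",np.polyval(k,.2))
```

```text
farU [0.6194 0.3149]
farL [0.469  0.3086]
hinge [0.6321 0.0886]
post [0.5763 0.0642]
flare [0.4681 0.0435]
inU [0.6055 0.1155]
inL [0.4949 0.1089]
lipUout [0.6287 0.1169]
lipLout [0.475  0.1113]
tray [[ 0.6364 -0.016 ]
 [ 0.6338 -0.2151]
 [ 0.5156 -0.2099]
 [ 0.5141 -0.0148]] [ 0.57498832 -0.11396672] [np.float64(0.1222), np.float64(0.1992), np.float64(0.1183), np.float64(0.1951)]
tray yaw -0.15897212900913044
up [-0.03402791  0.6317625 ] yaw 1.9489035400688277 x at y=.2 0.6249569200528442
lo [-0.03824036  0.47854829] yaw 2.189943985783536 x at y=.2 0.47090021498998363
```

Request:
{"api": "play_rows", "payload": {
  "gripper": [-1,-1,-1,-1,-1,-1,-1,-1,-1,-1,-1,-1,-1,-1,-1,-1,-1,-1,-1,-1],
  "offset": [
    [0,0,0],
    [0,0,0],
    [0,0,0],
    [-3.0,2.3,0],
    [-3.0,2.3,0],
    [-3.0,2.3,0],
    [-3.0,2.3,0],
    [-3.0,2.3,0],
    [-3.0,2.3,0],
    [-3.0,2.3,0],
    [-3.0,2.3,0],
    [-3.0,2.3,0],
    [-3.0,2.3,0],
    [-3.0,2.3,0],
    [-3.0,2.3,0],
    [-3.0,2.3,0],
    [-3.0,2.3,0],
    [-3.0,2.3,0],
    [-3.0,2.3,0],
    [-3.0,2.3,0]
  ],
  "roll": [-5,-5,-5,0,0,0,0,0,0,0,0,0,0,0,0,0,0,0,0,0]
}}

```text
clock: 1.77
ee_pos: [0.5552, 0.1368, 0.2531]
eef_rot: [-2.18, -2.262, 0.001]
ft_force: [0.6, 0.2, 0.5]
gripper_width: 0.001
```

```bash
cat >> h.py <<'E'
O=np.array([.5487,.1796]); YAW=np.radians(2.1)
def rk(p):
    d=np.array(p)[:2]-O; return np.array([d[0]*np.cos(YAW)+d[1]*np.sin(YAW),-d[0]*np.sin(YAW)+d[1]*np.cos(YAW)])*1000
E
python3 - <<'E'
from h import *
import pickle
c=cap("wrist"); pickle.dump(c,open("w1.pkl","wb")); save(c,"w1.png",None,1.5)
o=robot.get_obs(); print(o["ee_pos"],rk(o["ee_pos"]),c["position"],c["attitude"],c["fx"])
def W(x,y,z): return np.array([*(O+[(x*np.cos(YAW)-y*np.sin(YAW))/1000,(x*np.sin(YAW)+y*np.cos(YAW))/1000]),z/1000])
for n,p in dict(hinge=(80,-94,50),post=(31.5,-113,62),lipL=(-56,-70,51),lipR=(56,-70,51),flare=(-78,-134,50)).items(): print(n,np.array(proj(c,W(*p)))*1.5)
E
```

```text
[0.5599958  0.12827528 0.25345042] [  9.40748149 -51.70417075] [0.47938502 0.13409935 0.37424286] [-0.23361919 -0.24265408  1.59475656] 271.9042641505885
hinge [329.0483056  336.68348463]
post [300.86469707 287.93586294]
lipL [352.65218138 175.17201228]
lipR [355.95453824 311.34907531]
flare [267.1277557 144.9127464]
```

View pics/w1.png

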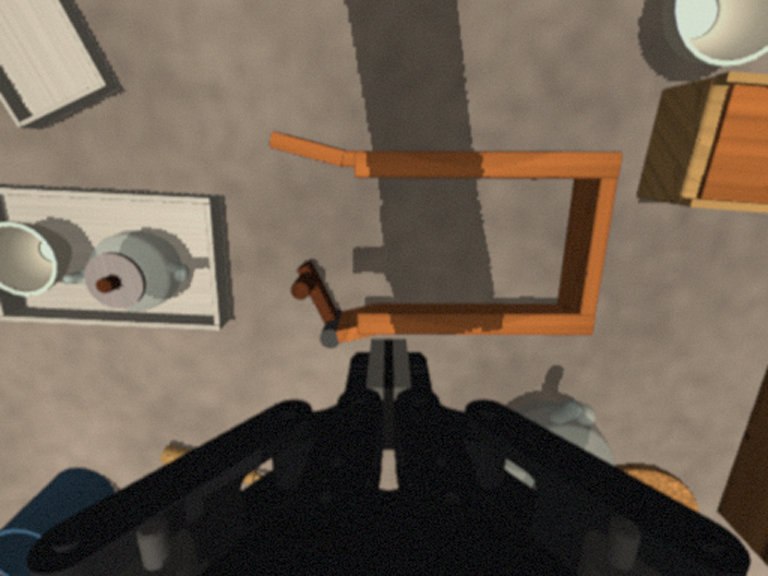

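The wrist view matches the prediction within 1–2 px: hinge at (329,336), post at (300,287), lip corner at (356,177). The rack pose and the gate angle of about 0.37 hold. I'll descend inside the gate.

Request:
{"api": "play_rows", "payload": {
  "gripper": [-1,-1,-1,-1,-1,-1,-1],
  "offset": [
    [-1.6,1.3,3.6],
    [0,0,4],
    [0,0,4],
    [0,0,4],
    [0,0,3],
    [0,0,1],
    [0,0,0]
  ],
  "roll": [0,0,0,0,0,0,0]
}}

```text
clock: 2.4
ee_pos: [0.5658, 0.1226, 0.0548]
eef_rot: [-2.178, -2.26, 0.008]
ft_force: [0.4, -0.6, -0.1]
gripper_width: 0.0
```

Request:
{"api": "play_rows", "payload": {
  "gripper": [-1,-1,-1,-1,-1,-1,-1,-1,-1,-1,-1,-1,-1,-1,-1],
  "offset": [
    [-0.8,0,0],
    [-0.8,0,0],
    [-0.7,0.1,0],
    [-0.8,0.1,0],
    [-0.8,0.1,0],
    [-0.8,0.2,0],
    [-0.7,0.5,0],
    [-0.7,0.5,0],
    [-0.6,0.5,0],
    [-0.4,0.6,0],
    [-0.4,0.7,0],
    [-0.3,0.6,0],
    [-0.3,0.9,0],
    [-0.2,0.9,0],
    [0,0,0]
  ],
  "roll": [0,0,0,0,0,0,0,0,0,0,0,0,0,0,0]
}}

```text
clock: 3.65
ee_pos: [0.6305, 0.0418, 0.0575]
eef_rot: [2.179, 2.261, 0.003]
ft_force: [-0.5, -0.1, -0.6]
gripper_width: -0.005
```

Run:
```python
from h import *
o=robot.get_obs(); print(o["clock"],o["ee_pos"],rk(o["ee_pos"]),o["ft_force"])
```

```text
3.65 [0.63049433 0.04175517 0.05749321] [  76.6882471  -140.74950116] [-0.45651709 -0.14420583 -0.61048358]
```

Request:
{"api": "play_rows", "payload": {
  "gripper": [-1,-1,-1,-1,1,1,1,1,1,1],
  "offset": [
    [-0.3,-0.5,-2],
    [0,0,-4],
    [0,0,-4],
    [0,0,-4],
    [-2.5,0.8,0],
    [-3.0,0.8,0],
    [-3.0,0.9,0],
    [-3.0,0.9,0],
    [-2.5,0.9,0],
    [-1.0,0.3,0]
  ],
  "roll": [0,0,0,0,0,0,0,0,0,0]
}}

```text
clock: 4.48
ee_pos: [0.6754, -0.1149, 0.1975]
eef_rot: [2.183, 2.255, -0.003]
ft_force: [-0.5, -0.7, 0.3]
gripper_width: 0.847
```

Run:
```python
from h import *
import pickle
c=cap("wrist"); pickle.dump(c,open("w2.pkl","wb")); save(c,"w2.png",None,1.5)
o=robot.get_obs(); print(o["clock"],o["ee_pos"],rk(o["ee_pos"]),c["position"],c["attitude"])
```

```text
4.5333 [ 0.67537    -0.11533166  0.19743547] [ 115.77754154 -299.37524517] [ 0.59944625 -0.11685011  0.31859959] [-0.23820488 -0.24061842  1.59035025]
```

View pics/w2.png

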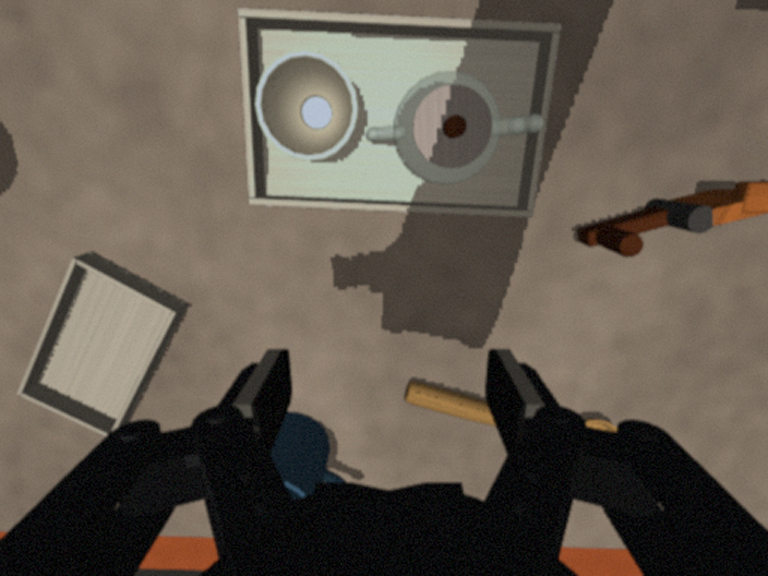

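The gate is swung well open, with the post at (628,242). The tray corners are at (240,10), (560,25), (533,214) and (250,203), and the teapot and bowl are upright.

Run:
```python
from h import *
import pickle
c=pickle.load(open("w2.pkl","rb")); f=lambda u,v,z:rk(onz(c,u/1.5-.3,v/1.5-.3,z))
T=np.array([f(*p,.03) for p in((240,10),(560,25),(533,214),(250,203))]); print(T.round(1),T.mean(0).round(1))
l=(T[1]+T[2]-T[0]-T[3]); print("yaw rel rack (deg, ccw)",np.degrees(np.arctan2(-l[0],l[1])), "side", np.degrees(np.arctan2(-(T[2]-T[3])[0],(T[2]-T[3])[1])), np.degrees(np.arctan2(-(T[1]-T[0])[0],(T[1]-T[0])[1])))
print("post",f(628,240,.062),"hinge",f(695,215,.05),"knob",f(453,124,.075),"bowl",f(306,105,.045))
t=pickle.load(open("top.pkl","rb")); print("mug",rk(onz(t,327,103,.0)),"spoon",rk(onz(t,270,124,0)))
```

```text
[[ -45.2 -389.9]
 [ -36.1 -192.7]
 [  80.2 -197.5]
 [  71.8 -396.1]] [  17.7 -294. ]
yaw rel rack (deg, ccw) -2.5230806205340146 side -2.418985186926304 -2.62789310770969
post [  92.47171018 -146.53278377] hinge [ 78.46449853 -98.52261971] knob [  23.76460419 -262.86024238] bowl [  10.39511835 -349.95689765]
mug [ 320.80903088 -400.35113446] spoon [ 250.30912624 -222.18878033]
```

Request:
{"api": "play_rows", "payload": {
  "gripper": [1,1,1,1,1,1,1],
  "offset": [
    [0,0,4],
    [0,0,4],
    [0,0,4],
    [0,0,3],
    [0,0,1.5],
    [0,0,0.4],
    [0,0,0]
  ],
  "roll": [0,0,0,0,0,0,0]
}}

```text
clock: 5.12
ee_pos: [0.6747, -0.1082, 0.0281]
eef_rot: [-2.178, -2.263, 0.0]
ft_force: [-0.2, -0.6, 0.2]
gripper_width: 1.002
```

Request:
{"api": "play_rows", "payload": {
  "gripper": [1,1,1,1,1,1,1,1,1,1,1,1],
  "offset": [
    [0,-0.8,0],
    [0,-0.8,0],
    [0,-0.3,0],
    [0,-0.4,0],
    [0,-0.4,0],
    [0,-0.4,0],
    [0,-0.4,0],
    [0,-0.4,0],
    [0,-0.3,0],
    [0,-0.2,0],
    [0,0,0],
    [0,0,0]
  ],
  "roll": [0,0,0,0,0,0,0,0,0,0,0,0]
}}

```text
clock: 6.12
ee_pos: [0.6321, -0.111, 0.0291]
eef_rot: [2.178, 2.261, 0.003]
ft_force: [4.7, 0.6, 1.6]
gripper_width: 0.999
```

Run:
```python
from h import *
import pickle
c=cap("wrist"); pickle.dump(c,open("w3.pkl","wb")); save(c,"w3.png",None,1.5)
c=cap("top"); pickle.dump(c,open("t3.pkl","wb"))
o=robot.get_obs(); print(o["clock"],o["ee_pos"],rk(o["ee_pos"]),o["ft_force"])
```

```text
6.2167 [ 0.63212713 -0.11096032  0.02895443] [  72.72389459 -293.4222588 ] [ 3.70492393 -0.18836597  1.64568509]
```

View pics/w3.png

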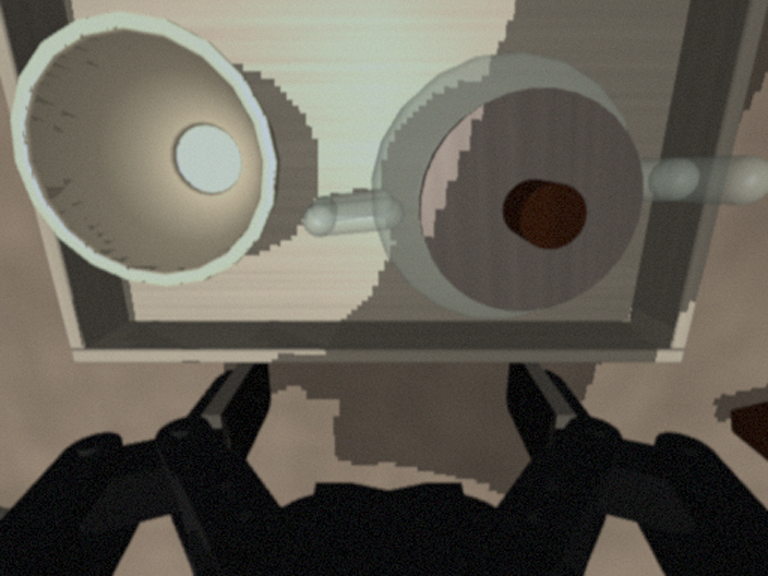

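The tray's side sits flush against both fingers. Its bottom corners are at (75,358) and (685,358), and both vessels are upright.

Run:
```python
from h import *
import pickle
c=pickle.load(open("w3.pkl","rb")); f=lambda u,v,z:rk(onz(c,u/1.5-.3,v/1.5-.3,z))
a,b=f(74,361,.03),f(684,360,.03); print(a,b,np.degrees(np.arctan2(-(b-a)[0],(b-a)[1])))
print("pad outer edges", f(265,365,.028),f(510,365,.028))
t=pickle.load(open("t3.pkl","rb")); print(np.array(proj(t,[.5487,-.1,.03])))
```

```text
[  61.51147217 -396.58657527] [  60.92611708 -196.3097169 ] 0.16745959083735593
pad outer edges [  64.02194442 -334.64096891] [  63.9318686  -252.55950282]
[291.21040062 205.341962  ]
```

Request:
{"api": "play_rows", "payload": {
  "gripper": [1,1,1,1,1,1,1,1,1,1,1],
  "offset": [
    [0,0.5,0],
    [0,1,0],
    [0,0,-3],
    [0,0,-4],
    [0,0,-4],
    [0,0,-4],
    [-3,-1.8,0],
    [-3,-1.8,0],
    [-3,-1.8,0],
    [-3,-1.8,0],
    [-2.7,-1.5,0]
  ],
  "roll": [0,0,0,0,0,0,0,0,0,0,0]
}}

```text
clock: 7.13
ee_pos: [0.5611, -0.2623, 0.1775]
eef_rot: [-2.179, -2.258, 0.004]
ft_force: [-0.4, -0.2, -0.2]
gripper_width: 1.005
```

Request:
{"api": "play_rows", "payload": {
  "gripper": [1,1,1,1,1,1,1,1,1,1,1,1,1,1,1],
  "offset": [
    [0,0,0],
    [0,0,0],
    [0,0,0],
    [0,0,0],
    [0,0,0],
    [0,0,0],
    [0,0,0],
    [0,0,0],
    [0,0,0],
    [0,0,0],
    [0,0,0],
    [0,0,0],
    [0,0,0],
    [0,0,0],
    [0,0,0]
  ],
  "roll": [6,6,6,6,6,6,6,6,6,6,6,6,6,6,6]
}}

```text
clock: 8.38
ee_pos: [0.5628, -0.26, 0.1774]
eef_rot: [-3.14, -0.049, 0.006]
ft_force: [-0.3, 0.7, -0.6]
gripper_width: 1.001
```

Run:
```python
from h import *
import pickle
c=cap("wrist"); pickle.dump(c,open("w4.pkl","wb")); save(c,"w4.png",None,1.5)
o=robot.get_obs(); print(o["clock"],o["ee_pos"],rk(o["ee_pos"]),o["eef_rot"],o["q"])
```

```text
8.4333 [ 0.56289477 -0.25979339  0.17723007] [  -1.91576849 -439.61843819] [-3.13975654 -0.04059681  0.00599831] [-0.02807671  0.63432834  0.55839191  1.70540706 -0.40423174  0.92348448
  0.71780951]
```

View pics/w4.png

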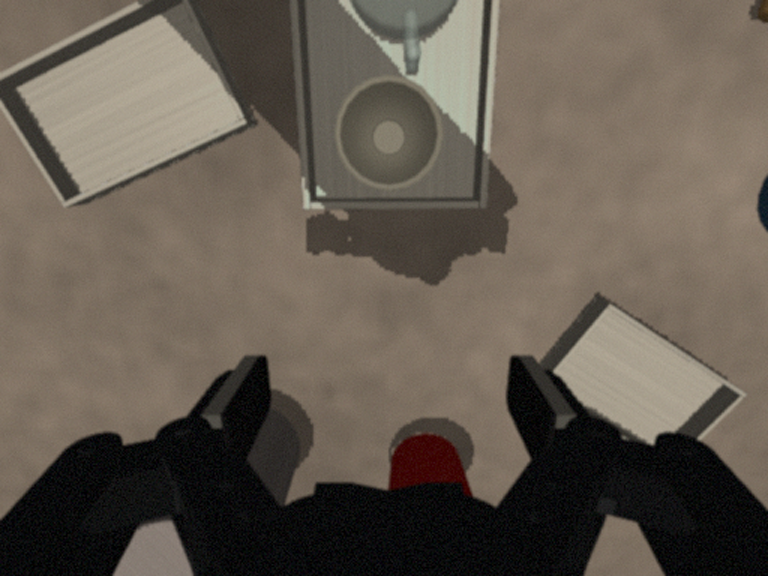

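The trailing end is square to the fingers, with corners at (304,208) and (488,207). I'll lower behind it and push gently.

Request:
{"api": "play_rows", "payload": {
  "gripper": [1,1,1,1,1,1,1,1,1,1],
  "offset": [
    [0.3,0,3],
    [0,0,4],
    [0,0,4],
    [0,0,3],
    [0,0,0.9],
    [0,0,0],
    [0,-0.9,0],
    [0,-0.9,0],
    [0,-0.8,0],
    [0,0,0]
  ],
  "roll": [0,0,0,0,0,0,0,0,0,0]
}}

```text
clock: 9.27
ee_pos: [0.5678, -0.2311, 0.0307]
eef_rot: [-3.139, -0.064, -0.003]
ft_force: [0.7, 1.2, 0.3]
gripper_width: 1.002
```

Request:
{"api": "play_rows", "payload": {
  "gripper": [1,1,1,1,1,1,1,1,1,1,1,1,1,1,1,1,1,1,1,1],
  "offset": [
    [0,-0.2,0],
    [0,-0.2,0],
    [0,-0.3,0],
    [0,-0.5,0],
    [0,-0.7,0],
    [0,-0.8,0],
    [0,-0.8,0],
    [0,-0.8,0],
    [0,-0.8,0],
    [0,-0.8,0],
    [0,-0.8,0],
    [0,-0.8,0],
    [0,-0.8,0],
    [0,-0.8,0],
    [0,-0.8,0],
    [0,-0.8,0],
    [0,-0.6,0],
    [0,-0.4,0],
    [0,-0.2,0],
    [0,0,0]
  ],
  "roll": [0,0,0,0,0,0,0,0,0,0,0,0,0,0,0,0,0,0,0,0]
}}

```text
clock: 10.93
ee_pos: [0.5622, -0.1157, 0.0295]
eef_rot: [3.14, 0.058, 0.001]
ft_force: [0.9, -2.8, 1.1]
gripper_width: 1.0
```

Run:
```python
from h import *
import pickle
c=cap("top"); pickle.dump(c,open("t5.pkl","wb")); save(c,"t5.png",(135,150,335,250),4)
o=robot.get_obs(); print(o["clock"],o["ee_pos"],rk(o["ee_pos"]),o["eef_rot"],o["ft_force"])
```

```text
10.9833 [ 0.56214532 -0.11572755  0.02948623] [   2.61438927 -295.62188975] [3.14061393e+00 5.76336609e-02 9.47595399e-04] [ 1.82573116 -4.04182864  2.21218527]
```

View pics/t5.png

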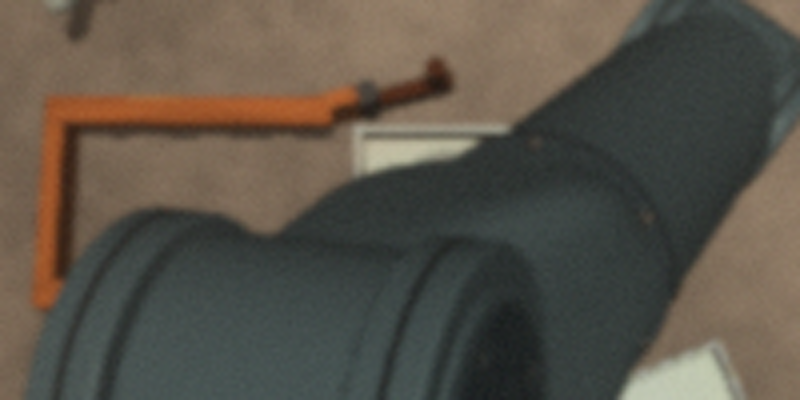

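The top view shows the gate clear (post at (437,72)) and the tray's leading +x corner at (357,125), just short of the mouth. The arm hides the rest.

Run:
```python
from h import *
import pickle
c=pickle.load(open("t5.pkl","rb")); f=lambda u,v,z:rk(onz(c,135+u/4-.4,150+v/4-.4,z))
print("corner",f(355,124,.03),"edge",f(490,125,.03),"hinge",f(368,99,.05),"cheek end outer",f(335,97,.05),"inner lip",f(333,125,.05),"tool corr check")
w=cap("wrist"); save(w,"w5.png",None,1.5)
```

```text
corner [ 62.2197573  -84.73975281] edge [  61.68047753 -182.23348484] hinge [ 75.33161047 -95.25091876] cheek end outer [ 76.75659599 -71.75072188] inner lip [ 56.15884476 -70.78812908] tool corr check
```

View pics/w5.png

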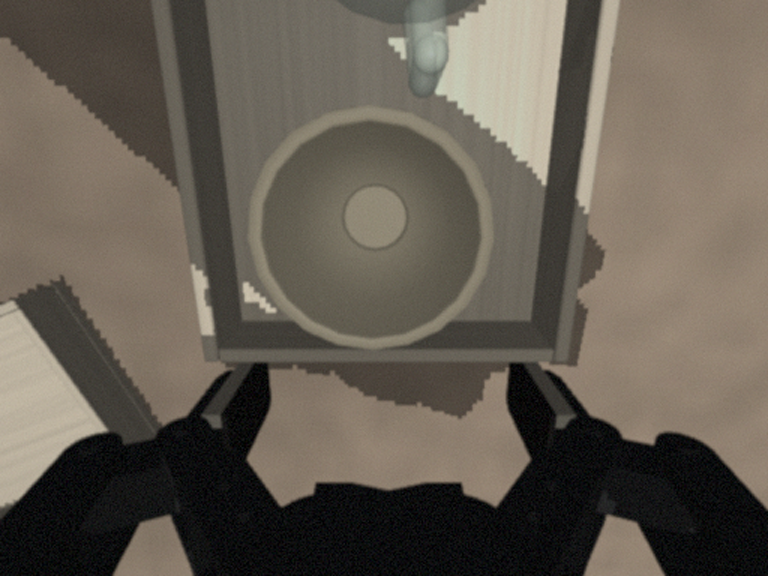

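Request:
{"api": "play_rows", "payload": {
  "gripper": [1,1,1,1,1,1,1,1,1,1,1,1],
  "offset": [
    [0,-0.2,0],
    [0,-0.4,0],
    [0,-0.5,0],
    [-0.05,-0.5,0],
    [-0.05,-0.5,0],
    [-0.05,-0.5,0],
    [0,-0.5,0],
    [0,-0.5,0],
    [0,-0.5,0],
    [0,-0.5,0],
    [0,-0.4,0],
    [0,-0.2,0]
  ],
  "roll": [0,0,0,0,0,0,0,0,0,0,0,0]
}}

```text
clock: 12.03
ee_pos: [0.5584, -0.0637, 0.0293]
eef_rot: [3.141, 0.058, -0.0]
ft_force: [1.0, -5.6, 2.2]
gripper_width: 1.002
```

Request:
{"api": "play_rows", "payload": {
  "gripper": [1,1,1,1,1,1,1,1,1,1],
  "offset": [
    [0,-0.2,0],
    [0,-0.4,0],
    [0,-0.6,0],
    [0,-0.6,0],
    [0,-0.6,0],
    [0,-0.6,0],
    [0,-0.6,0],
    [0,-0.5,0],
    [0,-0.4,0],
    [0,-0.2,0]
  ],
  "roll": [0,0,0,0,0,0,0,0,0,0]
}}

```text
clock: 12.87
ee_pos: [0.5565, -0.0167, 0.0292]
eef_rot: [3.141, 0.058, -0.001]
ft_force: [0.3, -5.2, 1.6]
gripper_width: 1.001
```

Run:
```python
from h import *
c=cap("wrist"); save(c,"w6.png",None,1.5)
o=robot.get_obs(); print(o["clock"],o["ee_pos"],rk(o["ee_pos"]),o["eef_rot"],o["ft_force"])
```

```text
12.9167 [ 0.55648306 -0.0163364   0.02920568] [   0.59799207 -196.09000414] [ 3.14101785e+00  5.83770279e-02 -7.62488250e-04] [-0.12169833 -4.68458068  2.43961832]
```

Forces stay near 5 N, so nothing is jamming. Before passing the hinge pin I'll narrow the fingers, since the open knuckles are wide.

Request:
{"api": "play_rows", "payload": {
  "gripper": [1,0,0,0,0,0],
  "offset": [
    [0,1.0,0],
    [0,0,-0.5],
    [0,0,0],
    [0,0,0],
    [0,0,0],
    [0,0,0]
  ],
  "roll": [0,0,0,0,0,0]
}}

```text
clock: 13.42
ee_pos: [0.557, -0.026, 0.0342]
eef_rot: [-3.14, -0.059, 0.0]
ft_force: [0.2, 0.8, 0.5]
gripper_width: 0.5
```

Request:
{"api": "play_rows", "payload": {
  "gripper": [0,0,0,0,0,0,0,0,0,0,0,0,0,0],
  "offset": [
    [0,-0.5,0],
    [0,-0.4,0],
    [0,-0.3,0],
    [0,-0.4,0],
    [0,-0.5,0],
    [0,-0.6,0],
    [0,-0.6,0],
    [0,-0.6,0],
    [0,-0.6,0],
    [0,-0.6,0],
    [0,-0.5,0],
    [0,-0.4,0],
    [0,-0.2,0],
    [0,0,0]
  ],
  "roll": [0,0,0,0,0,0,0,0,0,0,0,0,0,0]
}}

```text
clock: 14.58
ee_pos: [0.5548, 0.0366, 0.0343]
eef_rot: [-3.14, -0.06, 0.0]
ft_force: [0.2, 0.1, -0.1]
gripper_width: 0.494
```

Run:
```python
from h import *
c=cap("wrist"); save(c,"w7.png",None,1.5)
o=robot.get_obs(); print(o["clock"],o["ee_pos"],rk(o["ee_pos"]),o["eef_rot"],o["ft_force"])
```

```text
14.6333 [0.55483429 0.03649493 0.03434439] [   0.88627429 -143.23374403] [-3.13986177e+00 -5.93887991e-02  2.40166109e-04] [ 0.12790638 -0.24765118 -0.15351948]
```

View pics/w7.png

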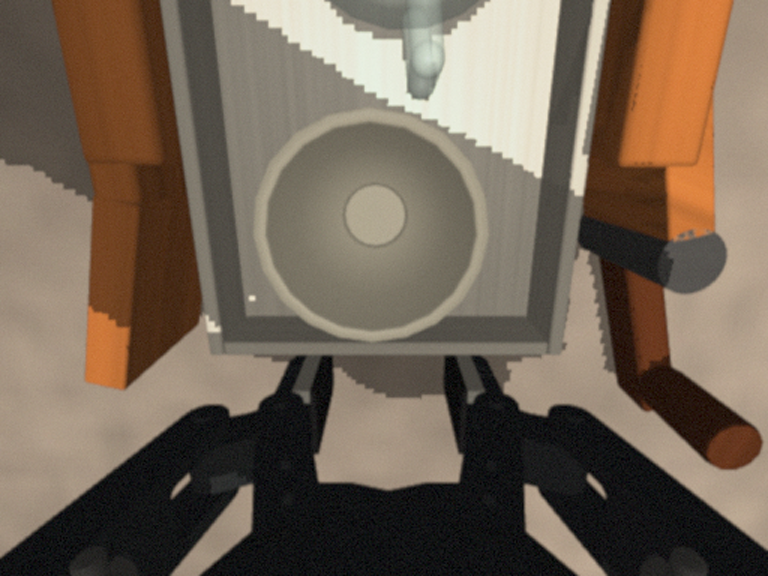

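The tray is in the slot and under the lips, with its trailing corners at (210,352) and (562,352). The gate bar is clear on the right and the bowl is upright. I'll shut the fingers to slim the gripper past the post, then push home.

Request:
{"api": "play_rows", "payload": {
  "gripper": [0,-1,-1,-1,-1,-1],
  "offset": [
    [0,1.0,-0.2],
    [0,0,-0.2],
    [0,0,0],
    [0,0,0],
    [0,0,0],
    [0,0,0]
  ],
  "roll": [0,0,0,0,0,0]
}}

```text
clock: 15.13
ee_pos: [0.5551, 0.0257, 0.0383]
eef_rot: [-3.141, -0.058, 0.0]
ft_force: [0.4, 0.6, 0.2]
gripper_width: -0.001
```

Request:
{"api": "play_rows", "payload": {
  "gripper": [-1,-1,-1,-1,-1,-1,-1,-1,-1,-1,-1,-1,-1,-1],
  "offset": [
    [0,-0.5,0],
    [0,-0.4,0],
    [0,-0.3,0],
    [0,-0.4,0],
    [0,-0.5,0],
    [0,-0.5,0],
    [0,-0.5,0],
    [0,-0.5,0],
    [0,-0.5,0],
    [0,-0.5,0],
    [0,-0.5,0],
    [0,-0.4,0],
    [0,-0.3,0],
    [0,0,0]
  ],
  "roll": [0,0,0,0,0,0,0,0,0,0,0,0,0,0]
}}

```text
clock: 16.3
ee_pos: [0.553, 0.0847, 0.0383]
eef_rot: [-3.14, -0.06, 0.0]
ft_force: [-0.5, -0.2, 0.0]
gripper_width: -0.003
```

Run:
```python
from h import *
o=robot.get_obs(); print(o["clock"],o["ee_pos"],rk(o["ee_pos"]),o["eef_rot"],o["ft_force"])
```

```text
16.3 [0.552964   0.08473155 0.03827096] [  0.78480609 -94.96098428] [-3.14007292e+00 -5.99760143e-02  2.77102458e-04] [-0.49377482 -0.18893071  0.01145505]
```

Request:
{"api": "play_rows", "payload": {
  "gripper": [-1,-1,-1,-1],
  "offset": [
    [0,-0.1,0],
    [0,-0.1,0],
    [0,-0.1,0],
    [0,0,0]
  ],
  "roll": [0,0,0,0]
}}

```text
clock: 16.63
ee_pos: [0.553, 0.086, 0.0383]
eef_rot: [3.141, 0.058, 0.0]
ft_force: [-0.2, -3.1, -0.1]
gripper_width: 0.0
```

Run:
```python
from h import *
import pickle
c=cap("wrist"); pickle.dump(c,open("w8.pkl","wb"));save(c,"w8.png",None,1.5)
o=robot.get_obs(); print(o["clock"],rk(o["ee_pos"]),o["ft_force"])
```

```text
16.6833 [  0.87360614 -93.69444822] [ 0.06035963 -3.68343819 -0.57688777]
```

View pics/w8.png

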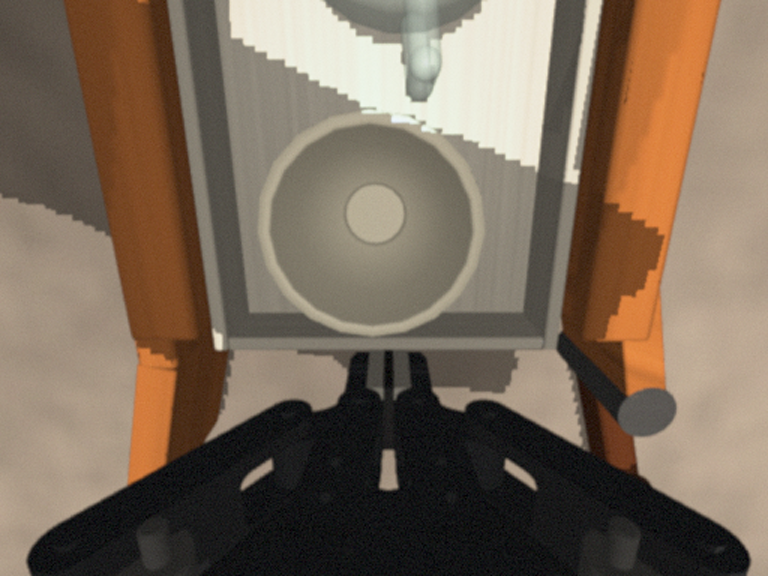

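The tray's trailing edge is at row 348 in contact with the fingers, and close to home. I'll keep pushing in small steps until the force rises.

Request:
{"api": "play_rows", "payload": {
  "gripper": [-1,-1,-1],
  "offset": [
    [0,-0.1,0],
    [0,-0.1,0],
    [0,0,0]
  ],
  "roll": [0,0,0]
}}

```text
clock: 16.93
ee_pos: [0.5529, 0.0885, 0.0383]
eef_rot: [-3.141, -0.058, -0.0]
ft_force: [0.0, -3.8, -0.1]
gripper_width: -0.001
```

Request:
{"api": "play_rows", "payload": {
  "gripper": [-1,-1,-1],
  "offset": [
    [0,-0.1,0],
    [0,-0.1,0],
    [0,0,0]
  ],
  "roll": [0,0,0]
}}

```text
clock: 17.18
ee_pos: [0.5529, 0.0889, 0.0384]
eef_rot: [3.139, 0.057, 0.0]
ft_force: [0.2, -6.5, -0.1]
gripper_width: 0.005
```

Request:
{"api": "play_rows", "payload": {
  "gripper": [-1,-1,-1,-1],
  "offset": [
    [0,-0.1,0],
    [0,-0.1,0],
    [0,0,0],
    [0,0,0]
  ],
  "roll": [0,0,0,0]
}}

```text
clock: 17.52
ee_pos: [0.5526, 0.0891, 0.0384]
eef_rot: [3.137, 0.055, 0.0]
ft_force: [-0.3, -9.9, 0.9]
gripper_width: -0.002
```

Request:
{"api": "play_rows", "payload": {
  "gripper": [-1,-1,-1,-1],
  "offset": [
    [0,-0.1,0],
    [0,-0.1,0],
    [0,-0.1,0],
    [0,0,0]
  ],
  "roll": [0,0,0,0]
}}

```text
clock: 17.85
ee_pos: [0.5524, 0.0893, 0.0384]
eef_rot: [3.134, 0.052, -0.0]
ft_force: [-1.1, -16.6, 2.1]
gripper_width: -0.004
```

The tray has stalled against the stop: 17 N with no further travel, at the expected depth. I'll back off, lift, go round outside the gate and descend beyond the post.

Request:
{"api": "play_rows", "payload": {
  "gripper": [-1,-1,-1,-1,-1,-1,-1,-1,-1,-1,-1,-1,-1,-1,-1],
  "offset": [
    [0,0.7,0],
    [0,1.3,0],
    [0,0,-4],
    [0,0,-4],
    [0,0,-4],
    [3.2,0.6,0],
    [3.4,0.6,0],
    [3.4,0.6,0],
    [3.2,0.6,0],
    [0,0,0],
    [0,0,3],
    [0,0,4],
    [0,0,2.5],
    [0,0,0.6],
    [0,0,0]
  ],
  "roll": [0,0,0,0,0,0,0,0,0,0,0,0,0,0,0]
}}

```text
clock: 19.1
ee_pos: [0.6845, 0.0569, 0.0554]
eef_rot: [-3.14, -0.059, 0.006]
ft_force: [0.1, 0.6, 0.8]
gripper_width: 0.002
```

Run:
```python
from h import *
import pickle
c=cap("wrist"); pickle.dump(c,open("w9.pkl","wb"));save(c,"w9.png",None,1.5)
o=robot.get_obs(); print(o["clock"],rk(o["ee_pos"]),o["ee_pos"],o["ft_force"])
```

```text
19.15 [ 132.86787604 -127.95886272] [0.68616753 0.05659585 0.05759138] [0.19553524 0.37011775 0.37456967]
```

View pics/w9.png

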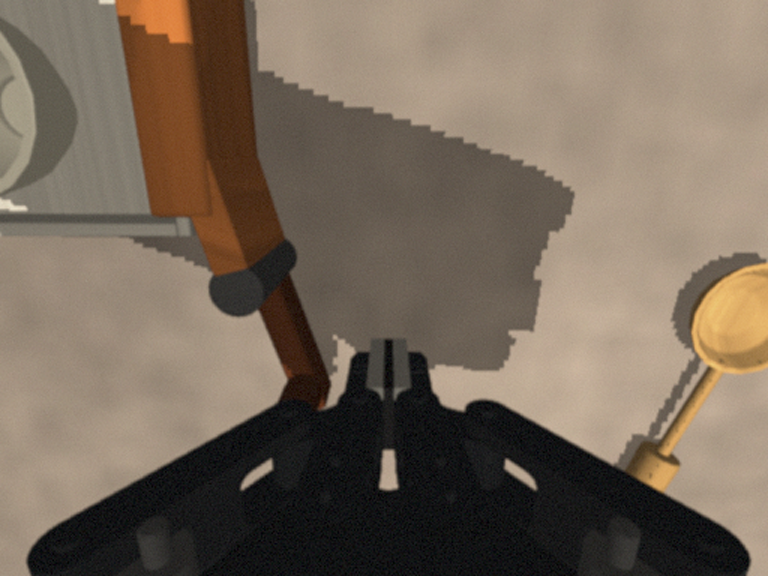

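Twelve views used, so the rest relies on numbers. This picture shows the finger outside the post at (305,390) with no contact, and the tray end under the lips at row 225. Now I'll sweep the gate shut.

Request:
{"api": "play_rows", "payload": {
  "gripper": [-1,-1,-1,-1,-1,-1,-1,-1,-1,-1,-1,-1,-1,-1,-1,-1,-1],
  "offset": [
    [-0.6,0.5,0],
    [-0.7,0.5,0],
    [-0.8,0.4,0],
    [-0.9,0.4,0],
    [-0.6,0.2,0],
    [-0.6,0.2,0],
    [-0.6,0.2,0],
    [-0.7,0,0],
    [-0.7,-0.1,0],
    [-0.7,-0.1,0],
    [-0.7,-0.5,0],
    [-0.7,-0.5,0],
    [-0.7,-0.5,0],
    [-0.4,-0.7,0],
    [-0.4,-0.7,0],
    [-0.4,-0.6,0],
    [0,0,0]
  ],
  "roll": [0,0,0,0,0,0,0,0,0,0,0,0,0,0,0,0,0]
}}

```text
clock: 20.57
ee_pos: [0.5828, 0.0676, 0.0571]
eef_rot: [-3.14, -0.062, 0.001]
ft_force: [0.3, -0.1, 0.4]
gripper_width: 0.005
```

Request:
{"api": "play_rows", "payload": {
  "gripper": [-1,-1,-1,-1],
  "offset": [
    [0,-0.1,0],
    [0,-0.1,0],
    [0,-0.1,0],
    [0,0,0]
  ],
  "roll": [0,0,0,0]
}}

```text
clock: 20.9
ee_pos: [0.5837, 0.0681, 0.0573]
eef_rot: [3.141, 0.058, 0.0]
ft_force: [1.2, 0.2, -0.2]
gripper_width: 0.006
```

Run:
```python
from h import *
o=robot.get_obs(); print(o["clock"],rk(o["ee_pos"]),o["ee_pos"],o["ft_force"])
```

```text
20.9 [  30.91770177 -112.71477443] [0.58372722 0.06809386 0.05726592] [ 1.20544589  0.18013881 -0.19887176]
```

Request:
{"api": "play_rows", "payload": {
  "gripper": [-1,-1,-1,-1],
  "offset": [
    [0,-0.2,0],
    [0,-0.2,0],
    [0,0,0],
    [0,0,0]
  ],
  "roll": [0,0,0,0]
}}

```text
clock: 21.23
ee_pos: [0.5837, 0.0685, 0.0573]
eef_rot: [3.137, 0.054, 0.001]
ft_force: [-0.3, -9.6, -0.2]
gripper_width: -0.004
```

Request:
{"api": "play_rows", "payload": {
  "gripper": [-1,-1,-1,-1],
  "offset": [
    [0,-0.2,0],
    [0,0,0],
    [0,0,0],
    [0,0,0]
  ],
  "roll": [0,0,0,0]
}}

```text
clock: 21.57
ee_pos: [0.5837, 0.0686, 0.0574]
eef_rot: [3.135, 0.052, 0.002]
ft_force: [1.1, -12.1, 0.8]
gripper_width: -0.0
```

Request:
{"api": "play_rows", "payload": {
  "gripper": [-1,-1,-1,-1],
  "offset": [
    [0,-0.2,0],
    [0,-0.1,0],
    [0,0,0],
    [0,0,0]
  ],
  "roll": [0,0,0,0]
}}

```text
clock: 21.9
ee_pos: [0.5836, 0.0689, 0.0574]
eef_rot: [3.131, 0.049, 0.002]
ft_force: [0.7, -17.3, -0.5]
gripper_width: 0.002
```

The gate is stalled shut: 17 N with no movement, at the expected depth. Retreating so the top camera can check.

Request:
{"api": "play_rows", "payload": {
  "gripper": [-1,-1,-1,-1,-1,-1,-1,-1,-1,-1,-1,-1,-1,-1,-1,-1,-1,-1],
  "offset": [
    [0,0.8,0],
    [0,1.5,0],
    [0,1,-2],
    [0,0,-4],
    [0,0,-4],
    [0,0,-4],
    [0,0,-4],
    [0,3,0],
    [0,4,0],
    [0,4,0],
    [0,4,0],
    [0,4,0],
    [0,4,0],
    [0,4,0],
    [0,4,0],
    [0,4,0],
    [0,3,0],
    [0,0,0]
  ],
  "roll": [0,0,0,0,0,0,0,0,0,0,0,0,0,0,0,0,0,0]
}}

```text
clock: 23.4
ee_pos: [0.5957, -0.3437, 0.2377]
eef_rot: [3.136, 0.044, -0.001]
ft_force: [-1.7, -1.0, 0.7]
gripper_width: -0.001
```

Run:
```python
from h import *
import pickle
c=cap("top"); s=cap("scene"); pickle.dump((c,s),open("t10.pkl","wb"))
o=robot.get_obs(); print(o["clock"],o["ee_pos"],o["ft_force"])
im=c["color"]; hsv=cv2.cvtColor(im,cv2.COLOR_RGB2HSV); 
def W(x,y,z): return np.array([*(O+[(x*np.cos(YAW)-y*np.sin(YAW))/1000,(x*np.sin(YAW)+y*np.cos(YAW))/1000]),z/1000])
# gate: dark reddish brown pixels near the mouth
m=np.zeros(im.shape[:2],np.uint8)
for v in range(150,245):
    for u in range(205,260):
        h,S,V=hsv[v,u]
        if h<13 and S>120 and 25<V<100: m[v,u]=1
k,l,st,ce=cv2.connectedComponentsWithStats(m)
for i in range(1,k):
    if st[i][4]>5: print("gate blob",st[i],ce[i],rk(onz(c,*ce[i],.03)))
print("pred shut: hinge",proj(c,W(80,-94,50)),"post top",proj(c,W(28,-94,62)),"bar mid",proj(c,W(50,-94,28)),"bar end",proj(c,W(16,-94,28)))
# tray bright area
w=((hsv[...,1]<70)&(hsv[...,2]>120)).astype(np.uint8); w[:172]=0;w[230:]=0;w[:,:140]=0;w[:,300:]=0
k,l,st,ce=cv2.connectedComponentsWithStats(w)
for i in range(1,k):
    if st[i][4]>30: 
        x,y,ww,hh,a=st[i]; print("white",st[i],rk(onz(c,x-.5,y+hh/2,.03)),rk(onz(c,x+ww-.5,y+hh/2,.03)))
print("pred tray leading/trailing",proj(c,W(0,120,30)),proj(c,W(0,-80,30)))
# bystanders: difference from the first picture
t0=pickle.load(open("top.pkl","rb"))["color"]; d=(cv2.absdiff(t0,im).max(2)>45).astype(np.uint8); d=cv2.morphologyEx(d,cv2.MORPH_OPEN,np.ones((3,3)))
k,l,st,ce=cv2.connectedComponentsWithStats(d); print("diff",[st[i].tolist() for i in range(1,k) if st[i][4]>15])
```

```text
23.5 [ 0.59792962 -0.33660344  0.23701415] [-0.12651022  0.93904872 -0.22953468]
gate blob [218 175  11  18  82] [224.79268293 182.67073171] [ 56.05234934 -89.01903871]
gate blob [225 194   3   3   6] [226.16666667 194.66666667] [ 20.57588485 -93.60539155]
gate blob [205 227  13   2  19] [211.47368421 227.42105263] [-73.88060717 -53.98565298]
pred shut: hinge (np.float64(226.189114623682), np.float64(172.7696603049088)) post top (np.float64(225.56585041716755), np.float64(189.5365189680189)) bar mid (np.float64(226.53021293693106), np.float64(184.87861129745932)) bar end (np.float64(226.3242463228797), np.float64(196.37743957016136))
white [ 150  181   73   42 2333] [ -1.27984781 124.44654977] [ -0.89099936 -83.52676821]
pred tray leading/trailing (np.float64(151.0891042089685), np.float64(201.5631040130839)) (np.float64(221.26953283786403), np.float64(201.69181873210712))
diff [[220, 76, 292, 308, 26763], [502, 99, 5, 4, 18], [150, 181, 72, 42, 1950], [167, 181, 10, 3, 30], [183, 181, 9, 3, 27], [264, 180, 14, 12, 106], [210, 182, 7, 3, 21], [230, 182, 7, 14, 69], [294, 182, 6, 6, 29], [308, 182, 9, 7, 46], [322, 185, 6, 10, 39], [403, 204, 29, 51, 868], [433, 211, 9, 10, 58], [392, 234, 8, 7, 38], [292, 278, 6, 5, 27], [292, 288, 6, 4, 18], [0, 313, 219, 71, 6921], [237, 370, 13, 8, 79], [284, 379, 5, 4, 19]]
```

Run:
```python
from h import *
import pickle
c,s=pickle.load(open("t10.pkl","rb")); s0=pickle.load(open("scene.pkl","rb")); c0=pickle.load(open("top.pkl","rb"))
def W(x,y,z): return np.array([*(O+[(x*np.cos(YAW)-y*np.sin(YAW))/1000,(x*np.sin(YAW)+y*np.cos(YAW))/1000]),z/1000])
def red(i,b):
    h=cv2.cvtColor(i,cv2.COLOR_RGB2HSV); m=((h[...,0]<6)|(h[...,0]>174))&(h[...,1]>170)&(h[...,2]>50); m=m[b[1]:b[3],b[0]:b[2]]; p=np.argwhere(m)[:,::-1]+b[:2]; return p.mean(0).round(1),len(p)
print("cup scene",red(s0["color"],(125,140,170,185)),red(s["color"],(125,140,170,185)))
b=(155,115,188,165); print("tin scene diff",(cv2.absdiff(s0["color"],s["color"]).max(2)>40)[b[1]:b[3],b[0]:b[2]].sum(),"of",33*50)
d=(cv2.absdiff(s0["color"],s["color"]).max(2)>40).astype(np.uint8); k,l,st,ce=cv2.connectedComponentsWithStats(cv2.morphologyEx(d,cv2.MORPH_OPEN,np.ones((3,3)))); print("scene diff",[st[i].tolist() for i in range(1,k) if st[i][4]>20])
for n,cc in(("top",c),("scene",s)):
    for nm,p in(("knob",(6,52,75)),("bowl rim",(-5,-38,46))):
        u,v=proj(cc,W(*p)); ui,vi=int(u),int(v); r=cc["color"][vi-12:vi+13,ui-12:ui+13].astype(int); g=r.sum(2)
        q=(r[...,0]-r[...,2]>20)&(r[...,0]<110) if nm=="knob" else (g>480); y,x=np.where(q)
        print(n,nm,"pred",round(u,1),round(v,1),"found",(x.mean()+ui-12).round(1) if len(x) else None,(y.mean()+vi-12).round(1) if len(x) else None,len(x),"spread",x.std().round(1) if len(x) else 0,y.std().round(1) if len(x) else 0)
u,v=proj(s,W(28,-94,62)); print("post scene pred shut",u,v)
h=s["color"].astype(int)[150:235,250:340]; q=(h[...,0]<95)&(h[...,0]-h[...,2]>25); k,l,st,ce=cv2.connectedComponentsWithStats(q.astype(np.uint8))
print([(st[i].tolist(),(ce[i]+[250,150]).round(1)) for i in range(1,k) if st[i][4]>8])
```

```text
cup scene (array([146.1, 161.2]), 553) (array([146.1, 161.2]), 553)
tin scene diff 172 of 1650
scene diff [[133, 0, 53, 31, 623], [187, 0, 14, 6, 63], [210, 0, 14, 9, 88], [288, 0, 38, 34, 794], [328, 1, 36, 38, 769], [358, 0, 11, 3, 25], [474, 0, 22, 7, 113], [502, 0, 10, 8, 65], [493, 16, 19, 59, 699], [151, 27, 8, 8, 41], [141, 29, 9, 19, 115], [146, 63, 6, 8, 42], [146, 67, 29, 64, 1193], [472, 72, 40, 68, 1449], [306, 125, 12, 6, 40], [336, 125, 144, 62, 2078], [166, 131, 158, 81, 3667], [205, 186, 6, 6, 29], [297, 188, 34, 21, 392], [277, 194, 5, 13, 60], [283, 195, 5, 13, 64], [333, 198, 21, 20, 244], [321, 205, 5, 5, 22], [315, 206, 5, 7, 27]]
top knob pred 171.8 196.1 found 171.5 191.8 27 spread 5.5 7.4
top bowl rim pred 205.8 202.3 found 205.3 200.5 304 spread 8.2 7.9
scene knob pred 331.4 199.0 found 331.0 194.8 90 spread 6.9 2.6
scene bowl rim pred 305.1 196.9 found 305.4 198.5 207 spread 6.6 4.1
post scene pred shut 285.8050595681276 195.23619827257525
[([36, 28, 54, 20, 244], array([305. , 187.8])), ([32, 61, 58, 24, 614], array([310.2, 221.5]))]
```

```bash
python3 -c "
from h import *
print(job.job_done())"
```

```text
the job is handed in; nothing more can be done
None
```

The tray is home in the rack with the gate shut behind it, and I handed the job in at about 23.5 s on the robot's clock.

**What I did**
- I swung the gate out with shut fingers.
- I squared the tray to the slot with a two-finger push on its side.
- I slid it in from its trailing end, without lifting it, until it stopped against the far end. The force rose to 17 N with no further travel.
- I swung the gate back until it stopped, also at 17 N with no further travel.

**Last checks**
- **Tray:** in the top view it spans y = -83.5 to +124 mm in the rack frame. That centres it at about 20.5 mm; home is 20 mm.
- **Gate:** the bar's pixels lie on the line predicted for fully shut. I tried to find the post separately in the scene camera, but the mask did not single it out.
- **Teapot and bowl:** both were where predicted for standing upright. The bowl was within 2 px in both views. The teapot's knob was about 4 px off in rows, with a loose mask.
- **Bystanders:** the red cup was at the same pixel as before. About 10% of the tin's pixels had changed, which I put down to the arm's shadow or the arm in view; nothing touched it. I did not check the other teapot, the spoon box and the empty bowl one by one, only by comparing pictures. Those showed changes I put down to the arm and its shadow.
- **Not seen:** I had used all 12 views by then, so the final state was checked by numbers rather than by eye.

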